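# Reload the counter-top water filter and hold its cap at the bleed mark

## Robot

A 6-joint arm with a two-finger parallel gripper is mounted at the origin on the work surface. World frame = base frame: x ahead of the robot, y to its left, z up, the work surface at z = 0. Lengths are in m, angles in degrees, forces in N, time in s.
With the tool pointing down it reaches from about 0.325 to 0.9 m from the base axis. Payload 6.1 kg.
Tool frame: the origin (TCP) lies at the very end of the fingers, on their centre line; the grasp point (between the pads) lies 19 mm behind it; z points along the fingers, y is the line along which they close (so a half turn about z gives the same grasp; the last joint's range is limited). The gripper opens to 85 mm and grips with 20 to 120 N. Pads are 22 mm wide; open, the fingers measure 114 mm over their backs; the gripper's body (76 mm by 85 mm) begins 54 mm behind the grasp point. The pads swing forward as they close: fully open they stand 13 mm farther back than shut.
Start: joints at [58.608, 12.628, 87.462, -0, 79.91, -7.225], TCP at [0.256, 0.57, 0.231] pointing down, gripper open.
Joint ranges: [-170.65, 170.65], [-52.31, 119.04], [5.05, 147.46], [-71.25, 251.25], [11.57, 151.72], [-153.62, 153.62]. Speed limits (degrees/s): [147.25, 147.25, 172.46, 180, 180, 180].

## Interface

Orientations are given as [roll, pitch, yaw] about the fixed x, y, z axes, in that order (R = Rz(yaw) Ry(pitch) Rx(roll)).
In Python, from station import read_state, eyes, bot gives the robot as it stands.
- The arm moves only by the tool arm_command, never from a script. Its argument "moves" is a list of rows, each an object of numbers: "jaw": the closure in counts, from 0 (fully open) to 255 (shut); "tx", "ty", "tz": the shift along the world's x, y, z scaled (see below); "roll": the turn about the world's z scaled (see below). In form: [{"jaw": .., "tx": .., "ty": .., "tz": .., "roll": ..}, ...]. A call has 1 to 8 rows; each row is the pose to reach, as a shift and turn from the pose commanded when the call began, turning the shorter way round; what a row does not reach only later rows make up. The controller multiplies each number of a shift by 0.15 m and each number of a turn by pi rad. A row lasts 1/12 s, in which the tool goes at most 41.7 mm and 7.16 degrees, less where a joint would pass 70% of its speed; a pose out of reach is approached as far as the arm can. A call with a number of a shift or a turn outside -1 to 1 is refused whole. A call with a gripper value outside its range is refused whole. The fingers move at their own pace and stop on an object; "squeeze" is the grip in N (left out, the last holds). Time passes only in rows, so rows that repeat a pose let the fingers close. It gives the time, the measured TCP pose, the force, the opening and the grip force at its end, in the units of the state.
- read_state(): the state, without advancing time (a new reading comes with each control period).
- eyes.snapshot(name): name is "side" or "top" or "wrist"; returns the picture (400x640x3 uint8, blue, green, red); there is no depth.
- eyes.camera_params(name): a dict with "K" (3x3 intrinsics, pixels), "T" (4x4, takes a point from camera to world coordinates); the wrist camera has in their place "tool_from_camera" (4x4, takes a point from camera to tool coordinates, whose origin is the TCP and whose axes are the flange's). Camera axes: x right, y up, looking along -z (the intrinsics and any distortion apply to the point x, -y, -z); pixel columns grow to the right and rows downward; lengths in m; the calibration is good to about 2 mm. A picture is of the moment at which its call begins: read the wrist's pose just before it. camera_params takes no time and is no camera call.
- bot.close_job(): hands the job in; it is judged then, once.
The state is a dict: "time": time; "joint_positions": joint angles; "qvel": joint speeds; "tau": joint torques, N m; "tcp_pos": TCP position; "tool_rot": TCP orientation; "force": force on the tool from outside, world axes, zero at the start; "ft_torque": the same for the moment, N m; "gripper_width": finger opening in m; "finger_force": force on a finger pad.
Only numpy, scipy, OpenCV 4.12 (cv2) and the standard library are available. Lean on these libraries where they do the work, as an engineer would, in place of code of your own. Each camera call takes 0.05 s, during which the arm holds its last target. There are 200 camera calls.

## Task

Reload the water filter beside the basin: lay the black carbon disc on its support plate and the white ceramic disc on top of that, both centred (leave the rust-coloured spent disc and everything else where it is). Then set the clear cap down over the stack with its lugs through the notches of the collar until it is fully home, and turn it clockwise as far as the blue marks, half-way to the red ones, never on to where the catch clicks. Finish there, still gripping the cap and holding it at the blue marks against the valve spring, so that the air can be bled.

Things in the scene. Friction and masses are not known exactly. Their poses are not given: they have to be found in the camera images.
- filter_base: fixed white round filter base, 144 mm across, with a raised support plate in the middle and a bayonet collar around it; two short hoses leave it on its +x side. Origin: centre of its underside, on the counter; z up. The collar's notches lie at 0, 120 and 240 degrees about z from its +x axis. Stops let the cap turn only clockwise (seen from above) from the notches
- collar (a point): centre of the collar's opening, level with its top, 26 mm above the counter. An inward flange (inner diameter 106 mm, 6 mm thick, underside at 20 mm) has three notches, each 32 degrees wide, black marks on the collar at their middles. The wall under the flange has an inner diameter of 125 mm. Fully home, the cap's rim rests 10 mm above the counter, its lugs below the flange
- lock0 (a point): lock place of a lug, under a red mark, 59 degrees clockwise of the notch at 0 degrees (the others 120 degrees apart), 56 mm from the axis. From about 45 degrees on a sprung catch resists, and here it snaps in behind the lug with a click: not to be reached
- plate (a point): centre of the top of the round perforated support plate, 62 mm across, 32 mm above the counter
- bleed0 (a point): bleed place of a lug, 56 mm from the base's axis, 30 degrees clockwise of the notch at 0 degrees (under the blue mark, 13.5 mm above the counter)
- bleed1 (a point): the same for the notch at 120 degrees
- bleed2 (a point): the same for the notch at 240 degrees
- bleed_valve (a joint): the sprung bleed valve in the collar (yellow pointer on the collar), carried round by a lug: radians turned clockwise, 0 closed. A lug meets it about 3 degrees after the notch; with the cap at the blue marks it reads about 0.46. Its spring turns the cap back with about 0.35 N m there, so the cap must be held
- cap: clear domed filter cap, 0.3 kg, standing open side down on the counter: 101 mm outer and 94 mm inner diameter, 72 mm high without its grip, 102 mm with it. Three lugs at its rim at 0, 120 and 240 degrees about z from its +x axis, a blue rib above each; it fits any of the three ways round. Origin: centre of its rim at the bottom, z up
- cap_lug (a point): middle of the cap's lug at 0 degrees, 56 mm from the cap's axis, 3.5 mm above the rim. Each blue lug is 7 mm high, 20.5 mm (about 21 degrees) wide and reaches to 60.5 mm from the axis
- cap_grip (a point): middle of the blue upright bar grip on top of the cap, on its axis, 89 mm above the rim: the bar is 62 mm long (along the cap's x axis), 14 mm thick (along its y axis) and stands 30 mm above the dome
- carbon_disc: black carbon filter disc, 58 mm across, 16 mm thick, 70 g, lying flat; origin at the centre of its underside
- ceramic_disc: white ceramic filter disc, 58 mm across, 16 mm thick, 80 g, lying flat; origin at the centre of its underside
- spent_disc: rust-coloured spent filter disc, 58 mm across, 16 mm thick, lying flat; origin at the centre of its underside; a bystander
- soap_dispenser: white soap dispenser, 74 mm across, 164 mm high, on the tray at the back; origin at the centre of its underside; a bystander
- tumbler: white tumbler with a toothbrush, 68 mm across, 98 mm high, on the tray at the back; origin at the centre of its underside; a bystander
- descaler: white bottle with a red cap, 64 mm across, 190 mm high; origin at the centre of its underside; a bystander
- grease_jar: small amber jar with a white lid, 48 mm across, 36 mm high; origin at the centre of its underside; a bystander
- housing_spanner: flat black filter spanner, 8 mm thick, about 200 mm long along its x axis, lying at the right of the counter; origin near its middle, on the counter; a bystander
There are look-alikes about, which are no part of the job. Of the things shaped like the carbon_disc, the black one is meant. What is shaped like the cap but purple is not meant.

How it is judged:
By the outcome, as a careful person would: the job done as asked, in the order asked, and still so for the second after the job is handed in, while the arm keeps its last pose, push and grip.
It also fails if it takes over 67 s, if anything falls off the work surface, if the arm or the gripper's body presses on something with over 40 N, if the wrist force passes 120 N, or if a joint passes its speed limit or range.

## Working session

There is one attempt and no reset: what is moved stays moved. The work goes in short steps, Python scripts to look and compute and a tool call to move; the robot and the scene stay as the last step left them, time stands still between calls to the robot, and variables do not carry over. Pictures are saved under pics/ and viewed, at most 10 in all, crops included, and the job is handed in when it is done.

Besides the shell and the picture viewer there is one more tool, called as name(argument=value, ...) on one line, values as JSON. arm_command: Moves the arm, as the interface text tells. Its arguments: {"type":"object","properties":{"moves":{"type":"array"},"squeeze":{"type":"number"}},"required":["moves"]}

```bash
ls; mkdir -p pics; python3 - <<'E'
from station import read_state, eyes, bot
import cv2,numpy as np
s=read_state();print(s)
for n in("top","side","wrist"):
    p=eyes.camera_params(n);print(n,{k:np.round(v,4).tolist() if not isinstance(v,str) else v for k,v in p.items()})
    im=eyes.snapshot(n);cv2.imwrite(f"pics/{n}0.png",im)
E
```

```text
pics
{'time': 0.0, 'joint_positions': array([ 5.86067274e+01,  1.26758473e+01,  8.75252289e+01, -1.70356953e-03,
        7.99117523e+01, -7.22594843e+00]), 'qvel': array([-0.03560845,  0.05427651,  0.06672702, -0.03227939,  0.00442578,
        0.04008745]), 'tau': array([ 1.25118786e-04, -4.96914840e+01, -3.89387119e+01, -7.49043306e-05,
        1.12904122e-02, -3.06133461e-05]), 'tcp_pos': array([0.25557813, 0.56968596, 0.23019766]), 'tool_rot': array([-1.79887857e+02, -1.25285162e-02,  1.55832964e+02]), 'force': array([-0.42538422, -0.19212944, -0.88046908]), 'ft_torque': array([-0.04082129,  0.01633116,  0.01570015]), 'finger_force': 0.0, 'gripper_width': 0.0854285319130654}
top {'K': [[473.0643, 0.0, 321.5045], [0.0, 473.0643, 196.2728], [0.0, 0.0, 1.0]], 'T': [[0.0076, 0.9951, -0.0985, 0.3868], [-0.9999, 0.009, 0.0142, -0.0358], [0.015, 0.0984, 0.995, 1.3353], [0.0, 0.0, 0.0, 1.0]]}
side {'K': [[471.9313, 0.0, 319.7816], [0.0, 471.9313, 197.9472], [0.0, 0.0, 1.0]], 'T': [[0.9777, 0.0945, -0.1874, 0.2955], [-0.2095, 0.4924, -0.8448, -1.0275], [0.0124, 0.8652, 0.5012, 0.6621], [0.0, 0.0, 0.0, 1.0]]}
wrist {'K': [[320.803, 0.0, 322.3362], [0.0, 320.803, 198.6773], [0.0, 0.0, 1.0]], 'tool_from_camera': [[-0.0007, 0.9541, 0.2994, 0.0757], [1.0, 0.0006, 0.0002, -0.0001], [0.0, 0.2994, -0.9541, -0.1424], [0.0, 0.0, 0.0, 1.0]]}
```

View pics/top0.png

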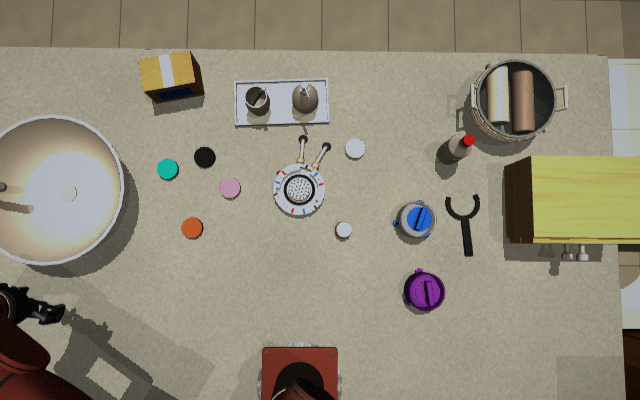

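View pics/side0.png

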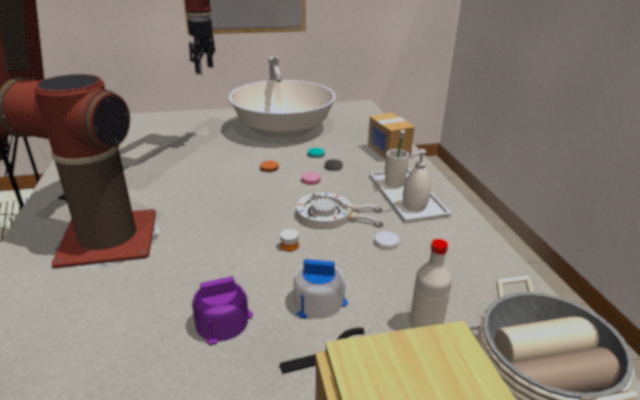

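The top view shows the black disc at (204,157), the white disc at (355,148), the base at (299,189), the clear cap with its blue bar at (417,220) and the purple decoy at (424,292). The side view agrees.

```bash
cat > h.py <<'E'
from station import read_state, eyes, bot
import cv2,numpy as np
from scipy.spatial.transform import Rotation as Ro
def cam(n,s=None):
    p=eyes.camera_params(n)
    if n!="wrist": return p["K"],np.array(p["T"])
    s=s or read_state()
    W=np.eye(4);W[:3,:3]=Ro.from_euler("xyz",s["tool_rot"],degrees=True).as_matrix();W[:3,3]=s["tcp_pos"]
    return p["K"],W@np.array(p["tool_from_camera"])
def ray(c,uv,z):
    K,T=c;uv=np.atleast_2d(np.float64(uv))
    d=np.c_[(uv[:,0]-K[0][2])/K[0][0],-(uv[:,1]-K[1][2])/K[1][1],-np.ones(len(uv))]@T[:3,:3].T
    return T[:3,3]+d*((z-T[2,3])/d[:,2])[:,None]
def proj(c,P):
    K,T=c;q=(np.atleast_2d(P)-T[:3,3])@T[:3,:3]
    return np.c_[K[0][0]*q[:,0]/-q[:,2]+K[0][2],-K[1][1]*q[:,1]/-q[:,2]+K[1][2]]
def blobs(m,a0=30):
    cs,_=cv2.findContours(m.astype(np.uint8),cv2.RETR_EXTERNAL,cv2.CHAIN_APPROX_NONE)
    return sorted([c for c in cs if cv2.contourArea(c)>a0],key=cv2.contourArea,reverse=True)
def circ(P):  # fit circle to xy points
    A=np.c_[2*P[:,:2],np.ones(len(P))];x=np.linalg.lstsq(A,(P[:,:2]**2).sum(1),rcond=None)[0]
    return x[0],x[1],np.sqrt(x[2]+x[0]**2+x[1]**2)
def planecirc(c,cnt,z): return circ(ray(c,cnt.reshape(-1,2),z))
E
python3 - <<'E'
from h import *
im=cv2.imread("pics/top0.png");c=cam("top")
for n,uv,z in[("black",(204,157),.016),("white",(355,148),.016),("base",(299,189),.03),("cap",(419,218),.1),("capb",(417,222),.03),("purple",(424,292),.05),("spanner",(463,220),0),("descaler",(450,150),.1),("jar",(343,230),.036)]:
    print(n,ray(c,uv,z)[0].round(3))
hsv=cv2.cvtColor(im,cv2.COLOR_BGR2HSV)
x=im.copy()
sub=lambda m,u,v,r:np.where((np.hypot(*np.meshgrid(np.arange(640)-u,np.arange(400)-v))<r),m,0)
for n,m in[("black",sub(hsv[...,2]<70,204,157,16)),("white",sub((hsv[...,2]>165)&(hsv[...,1]<60),355,148,16))]:
    for b in blobs(m):print(n,planecirc(c,b,.016))
for b in blobs(sub((hsv[...,0]>100)&(hsv[...,0]<125)&(hsv[...,1]>120),417,220,30),3):
    print("blue",cv2.contourArea(b),cv2.minAreaRect(b))
cv2.imwrite("pics/crop.png",np.hstack([cv2.resize(im[q-40:q+40,p-40:p+40],(400,400),interpolation=cv2.INTER_CUBIC) for p,q in[(299,189),(417,220)]]))
E
```

```text
black [0.626 0.277 0.016]
white [ 0.656 -0.149  0.016]
base [0.536 0.008 0.03 ]
cap [ 0.454 -0.309  0.1  ]
capb [ 0.447 -0.319  0.03 ]
purple [ 0.258 -0.331  0.05 ]
spanner [ 0.455 -0.457  0.   ]
descaler [ 0.636 -0.394  0.1  ]
jar [ 0.423 -0.114  0.036]
black (np.float64(0.6253879566833974), np.float64(0.2761113034888472), np.float64(0.028779481140753634))
white (np.float64(0.6549932124520648), np.float64(-0.1465783583803632), np.float64(0.041358278423538015))
blue 439.0 ((419.0000305175781, 218.50001525878906), (24.149534225463867, 23.702320098876953), 63.43495178222656)
blue 18.5 ((395.2691650390625, 223.34613037109375), (5.824352264404297, 6.37905216217041), 33.6900634765625)
```

View pics/crop.png

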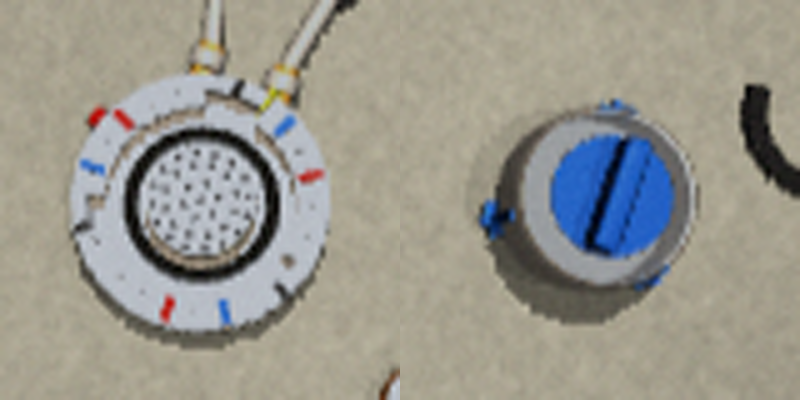

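The crop shows the base's black notch marks at about (238,87), (80,225) and (282,292), and the cap's bar and lugs at nearly the same yaw, about -19°. Next I go to the black disc.

arm_command(moves=[{"jaw": 0, "ty": -1, "tx": 0.5, "tz": 0, "roll": 0}, {"jaw": 0, "ty": -1, "tx": 0.5, "tz": 0, "roll": 0}, {"jaw": 0, "ty": -1, "tx": 0.5, "tz": 0, "roll": 0}, {"jaw": 0, "ty": -1, "tx": 0.5, "tz": 0, "roll": 0}, {"jaw": 0, "ty": -1, "tx": 0.5, "tz": 0, "roll": 0}], squeeze=40)

```text
time: 0.57
tcp_pos: [0.3334, 0.4149, 0.2307]
tool_rot: [-179.8, 0.1, 155.6]
force: [0.7, 0.0, -0.7]
gripper_width: 0.0853
finger_force: 0.0
```

arm_command(moves=[{"jaw": 0, "ty": -0.96, "tx": 1, "tz": 0, "roll": 0}, {"jaw": 0, "ty": -0.96, "tx": 1, "tz": 0, "roll": 0}, {"jaw": 0, "ty": -0.96, "tx": 1, "tz": 0, "roll": 0}, {"jaw": 0, "ty": -0.96, "tx": 1, "tz": 0, "roll": 0}, {"jaw": 0, "ty": -0.96, "tx": 1, "tz": 0, "roll": 0}, {"jaw": 0, "ty": -0.96, "tx": 1, "tz": 0, "roll": 0}])

```text
time: 1.07
tcp_pos: [0.4853, 0.2712, 0.2312]
tool_rot: [-179.9, 0.2, 155.5]
force: [-0.3, 0.5, 0.1]
gripper_width: 0.0856
finger_force: 0.0
```

arm_command(moves=[{"jaw": 0, "ty": 0, "tx": 0.96, "tz": -0.74, "roll": 0}, {"jaw": 0, "ty": 0, "tx": 0.96, "tz": -0.74, "roll": 0}, {"jaw": 0, "ty": 0, "tx": 0.96, "tz": -0.74, "roll": 0}, {"jaw": 0, "ty": 0, "tx": 0.96, "tz": -0.74, "roll": 0}, {"jaw": 0, "ty": 0, "tx": 0.96, "tz": -0.74, "roll": 0}, {"jaw": 0, "ty": 0, "tx": 0.96, "tz": -0.74, "roll": 0}, {"jaw": 0, "ty": 0, "tx": 0.96, "tz": -0.74, "roll": 0}, {"jaw": 0, "ty": 0, "tx": 0.96, "tz": -0.74, "roll": 0}])

```text
time: 1.73
tcp_pos: [0.6244, 0.2768, 0.1211]
tool_rot: [180.0, 0.0, 155.9]
force: [1.3, -0.7, 0.3]
gripper_width: 0.0856
finger_force: 0.0
```

```bash
cat >> h.py <<'E'
def wshot(name):
    s=read_state();im=eyes.snapshot("wrist");cv2.imwrite(f"pics/{name}.png",im)
    print("t",round(s["time"],2),"tcp",s["tcp_pos"].round(4),s["tool_rot"].round(2),"f",s["force"].round(1))
    return im,cam("wrist",s),cv2.cvtColor(im,cv2.COLOR_BGR2HSV)
E
python3 - <<'E'
from h import *
im,c,hsv=wshot("w1")
for b in blobs((hsv[...,2]<70),800):
    print(cv2.contourArea(b),cv2.boundingRect(b),np.round(planecirc(c,b,.016),4),np.round(planecirc(c,cv2.convexHull(b),.016),4))
E
```

```text
t 1.73 tcp [0.6244 0.2768 0.1211] [179.98   0.   155.86] f [ 1.3 -0.7  0.3]
56582.5 (0, 138, 640, 262) [0.7257 0.2028 0.1994] [0.814  0.1747 0.3124]
21989.5 (155, 0, 279, 155) [0.53   0.2954 0.0662] [0.5213 0.3032 0.0889]
4732.0 (532, 0, 108, 72) [0.5931 0.4957 0.0315] [0.5895 0.4971 0.0398]
4106.5 (287, 157, 71, 76) [0.6242 0.2764 0.0299] [0.6239 0.2766 0.0305]
1517.5 (0, 199, 40, 76) [0.5504 0.0185 0.0246] [0.5445 0.0118 0.0354]
```

View pics/w1.png

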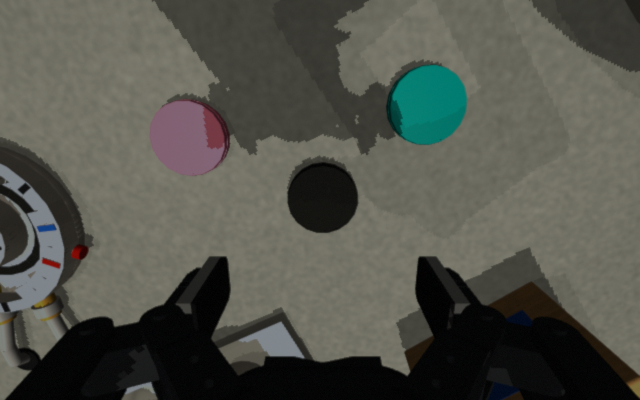

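The wrist view shows the black disc centred at (322,198), straight under the tool, with both fingers clear of it.

arm_command(moves=[{"jaw": 0, "tz": -0.3}, {"jaw": 0, "tz": -0.55}, {"jaw": 0, "tz": -0.7}, {"jaw": 0, "tz": -0.77}, {"jaw": 0, "tz": -0.77}, {"jaw": 0, "tz": -0.77}])

```text
invalid input at $.moves[0]: expected keys jaw, tx, ty, tz, roll
```

arm_command(moves=[{"jaw": 255, "tz": 0}, {"jaw": 255, "tz": 0}, {"jaw": 255, "tz": 0}, {"jaw": 255, "tz": 0}, {"jaw": 255, "tz": 0}, {"jaw": 255, "tz": 0}, {"jaw": 255, "tz": 0}, {"jaw": 255, "tz": 0}])

```text
invalid input at $.moves[0]: expected keys jaw, tx, ty, tz, roll
```

arm_command(moves=[{"jaw": 255, "tz": 0.2}, {"jaw": 255, "tz": 0.5}, {"jaw": 255, "tz": 0.77}, {"jaw": 255, "tz": 0.77}, {"jaw": 255, "tz": 0.77}])

```text
invalid input at $.moves[0]: expected keys jaw, tx, ty, tz, roll
```

```bash
python3 - <<'E'
from h import *
im,c,hsv=wshot("w2")
E
```

```text
t 1.78 tcp [0.6246 0.277  0.1219] [1.7993e+02 6.0000e-02 1.5587e+02] f [ 0.2  0.1 -0.3]
```

View pics/w2.png

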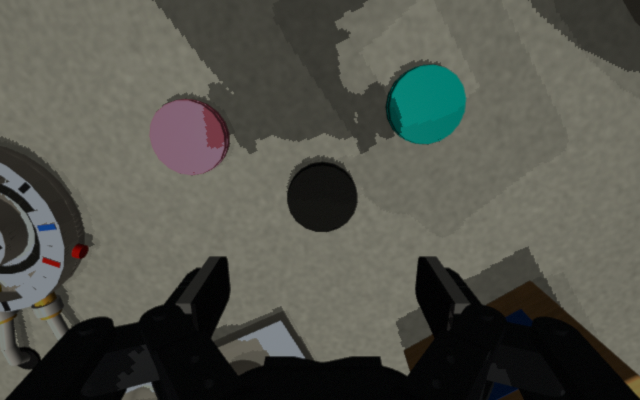

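All keys are required, so nothing moved and the picture is unchanged. I'm repeating the moves with full rows.

arm_command(moves=[{"jaw": 0, "tx": 0, "ty": 0, "tz": -0.3, "roll": 0}, {"jaw": 0, "tx": 0, "ty": 0, "tz": -0.55, "roll": 0}, {"jaw": 0, "tx": 0, "ty": 0, "tz": -0.7, "roll": 0}, {"jaw": 0, "tx": 0, "ty": 0, "tz": -0.77, "roll": 0}, {"jaw": 0, "tx": 0, "ty": 0, "tz": -0.77, "roll": 0}, {"jaw": 0, "tx": 0, "ty": 0, "tz": -0.77, "roll": 0}])

```text
time: 2.33
tcp_pos: [0.6255, 0.2768, 0.0066]
tool_rot: [179.9, 0.1, 155.9]
force: [0.3, 0.6, 0.9]
gripper_width: 0.0856
finger_force: 0.0
```

arm_command(moves=[{"jaw": 255, "tx": 0, "ty": 0, "tz": 0, "roll": 0}, {"jaw": 255, "tx": 0, "ty": 0, "tz": 0, "roll": 0}, {"jaw": 255, "tx": 0, "ty": 0, "tz": 0, "roll": 0}, {"jaw": 255, "tx": 0, "ty": 0, "tz": 0, "roll": 0}, {"jaw": 255, "tx": 0, "ty": 0, "tz": 0, "roll": 0}, {"jaw": 255, "tx": 0, "ty": 0, "tz": 0, "roll": 0}, {"jaw": 255, "tx": 0, "ty": 0, "tz": 0, "roll": 0}, {"jaw": 255, "tx": 0, "ty": 0, "tz": 0, "roll": 0}])

```text
time: 3.0
tcp_pos: [0.627, 0.2769, 0.0083]
tool_rot: [179.8, 0.2, 155.8]
force: [-2.1, -0.5, 7.9]
gripper_width: 0.0552
finger_force: 40.7
```

arm_command(moves=[{"jaw": 255, "tx": 0, "ty": 0, "tz": 0.2, "roll": 0}, {"jaw": 255, "tx": 0, "ty": 0, "tz": 0.5, "roll": 0}, {"jaw": 255, "tx": 0, "ty": 0, "tz": 0.8, "roll": 0}, {"jaw": 255, "tx": 0, "ty": 0, "tz": 1, "roll": 0}, {"jaw": 255, "tx": 0, "ty": 0, "tz": 1, "roll": 0}])

```text
time: 3.42
tcp_pos: [0.6306, 0.2781, 0.1674]
tool_rot: [179.3, 0.8, 155.8]
force: [1.5, 0.9, 1.0]
gripper_width: 0.0552
finger_force: 42.5
```

arm_command(moves=[{"jaw": 255, "tx": -0.6, "ty": -1, "tz": 0.1, "roll": 0}, {"jaw": 255, "tx": -0.6, "ty": -1, "tz": 0.1, "roll": 0}, {"jaw": 255, "tx": -0.6, "ty": -1, "tz": 0.1, "roll": 0}, {"jaw": 255, "tx": -0.6, "ty": -1, "tz": 0.1, "roll": 0}, {"jaw": 255, "tx": -0.6, "ty": -1, "tz": 0.1, "roll": 0}])

```text
time: 3.83
tcp_pos: [0.5323, 0.1223, 0.1704]
tool_rot: [-179.9, 0.0, 155.7]
force: [2.1, -0.5, -0.3]
gripper_width: 0.0551
finger_force: 42.6
```

arm_command(moves=[{"jaw": 255, "tx": 0, "ty": -0.79, "tz": 0, "roll": 0}, {"jaw": 255, "tx": 0, "ty": -0.79, "tz": 0, "roll": 0}, {"jaw": 255, "tx": 0, "ty": -0.79, "tz": 0, "roll": 0}, {"jaw": 255, "tx": 0, "ty": -0.79, "tz": 0, "roll": 0}, {"jaw": 255, "tx": 0, "ty": -0.79, "tz": 0, "roll": 0}, {"jaw": 255, "tx": 0, "ty": -0.79, "tz": 0, "roll": 0}, {"jaw": 255, "tx": 0, "ty": -0.79, "tz": 0, "roll": 0}])

```text
time: 4.42
tcp_pos: [0.5351, 0.0087, 0.1701]
tool_rot: [180.0, 0.0, 155.9]
force: [-0.1, -0.1, -0.1]
gripper_width: 0.055
finger_force: 42.7
```

```bash
python3 - <<'E'
from h import *
im,c,hsv=wshot("w3")
E
```

```text
t 4.42 tcp [0.5351 0.0087 0.1701] [1.7997e+02 2.0000e-02 1.5589e+02] f [-0.1 -0.1 -0.1]
```

View pics/w3.png

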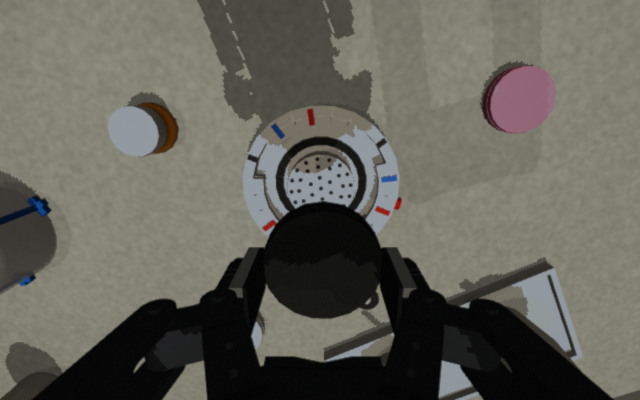

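The black disc is held level between the fingers, top edge at about (322,204). All three red marks of the base are visible at (311,116), (383,210) and (269,226).

```bash
cat >> h.py <<'E'
def marks(c,hsv,col,z=.026,a0=8):
    h,s,v=[hsv[...,i].astype(int) for i in range(3)]
    m=((h<10)|(h>170))&(s>130)&(v>60) if col=="red" else (h>100)&(h<125)&(s>110)&(v>50)
    out=[]
    for b in blobs(m,a0):
        M=cv2.moments(b);uv=(M["m10"]/M["m00"],M["m01"]/M["m00"]);out.append((cv2.contourArea(b),np.round(uv,1),ray(c,uv,z)[0][:2]))
    return out
E
python3 - <<'E'
from h import *
s=read_state();c=cam("wrist",s);im=cv2.imread("pics/w3.png");hsv=cv2.cvtColor(im,cv2.COLOR_BGR2HSV)
for col in("red","blue"):
    for a,uv,p in marks(c,hsv,col):
        if 230<uv[0]<410: print(col,a,uv,p.round(4))
# held disc: upper arc edge by scanning up->down for dark along rays from (322,262)
g=cv2.GaussianBlur(im,(3,3),0).max(2).astype(int);P=[]
for t in np.radians(np.arange(180,361,5)):
    r=np.arange(45,75,.5);u=322+r*np.cos(t);v=262+r*np.sin(t)
    p=g[v.round().astype(int),u.round().astype(int)]
    k=np.argmax(np.diff(p));
    if np.diff(p)[k]>15:P.append((u[k],v[k]))
P=np.array(P);print(len(P),circ(P))
for dz in(.0,.004,.008,.012):
    q=planecirc(c,P,s["tcp_pos"][2]+dz);print(dz,np.round(q,4),"rel",(Ro.from_euler("z",-155.9,degrees=True).apply([q[0]-s["tcp_pos"][0],q[1]-s["tcp_pos"][1],0])*1e3).round(1))
E
```

```text
red 68.5 [310.5 116.6] [0.4758 0.0242]
red 45.0 [269.  225.1] [ 0.5512 -0.0545]
red 44.5 [382.  210.6] [0.5818 0.0498]
red 34.5 [397.8 203.8] [0.5816 0.0658]
blue 59.5 [277.6 130.8] [ 0.4749 -0.0072]
blue 57.0 [389.  178.5] [0.5552 0.0669]
29 (np.float64(322.30752329540644), np.float64(259.60908667210265), np.float64(58.51559446696626))
0.0 [0.5333 0.0096 0.0279] rel [1.8 0.1 0. ]
0.004 [0.5314 0.0104 0.0271] rel [3.9 0.1 0. ]
0.008 [0.5295 0.0113 0.0263] rel [5.9 0.1 0. ]
0.012 [0.5276 0.0121 0.0256] rel [8.  0.1 0. ]
```

Base centre comes out at (0.5363, 0.0065) with yaw -17.35°. The disc is held about centred, with its underside 6–8 mm below the TCP.

arm_command(moves=[{"jaw": 255, "tx": 0.009, "ty": -0.01, "tz": -0.25, "roll": 0}, {"jaw": 255, "tx": 0.009, "ty": -0.01, "tz": -0.5, "roll": 0}, {"jaw": 255, "tx": 0.009, "ty": -0.01, "tz": -0.7, "roll": 0}, {"jaw": 255, "tx": 0.009, "ty": -0.01, "tz": -0.8, "roll": 0}, {"jaw": 255, "tx": 0.009, "ty": -0.01, "tz": -0.85, "roll": 0}, {"jaw": 255, "tx": 0.009, "ty": -0.01, "tz": -0.86, "roll": 0}, {"jaw": 255, "tx": 0.009, "ty": -0.01, "tz": -0.86, "roll": 0}, {"jaw": 255, "tx": 0.009, "ty": -0.01, "tz": -0.86, "roll": 0}])

```text
time: 5.13
tcp_pos: [0.537, 0.007, 0.0415]
tool_rot: [180.0, 0.1, 155.9]
force: [-0.2, 0.5, -0.5]
gripper_width: 0.0551
finger_force: 42.7
```

arm_command(moves=[{"jaw": 255, "tx": 0, "ty": 0, "tz": 0, "roll": 0}, {"jaw": 255, "tx": 0, "ty": 0, "tz": 0, "roll": 0}, {"jaw": 255, "tx": 0, "ty": 0, "tz": 0, "roll": 0}])

```text
time: 5.38
tcp_pos: [0.5366, 0.0063, 0.0413]
tool_rot: [180.0, 0.1, 155.8]
force: [-0.1, 1.3, -0.8]
gripper_width: 0.0555
finger_force: 42.7
```

arm_command(moves=[{"jaw": 255, "tx": 0, "ty": 0, "tz": -0.01, "roll": 0}, {"jaw": 255, "tx": 0, "ty": 0, "tz": -0.01, "roll": 0}, {"jaw": 255, "tx": 0, "ty": 0, "tz": -0.01, "roll": 0}])

```text
time: 5.63
tcp_pos: [0.5368, 0.0062, 0.0403]
tool_rot: [180.0, 0.0, 155.8]
force: [-2.0, 1.2, 5.3]
gripper_width: 0.0551
finger_force: 43.5
```

arm_command(moves=[{"jaw": 255, "tx": 0, "ty": 0, "tz": -0.01, "roll": 0}, {"jaw": 255, "tx": 0, "ty": 0, "tz": -0.01, "roll": 0}, {"jaw": 255, "tx": 0, "ty": 0, "tz": -0.01, "roll": 0}])

```text
time: 5.88
tcp_pos: [0.5368, 0.0062, 0.0402]
tool_rot: [180.0, 0.0, 155.8]
force: [-8.7, 0.9, 18.3]
gripper_width: 0.055
finger_force: 44.8
```

arm_command(moves=[{"jaw": 255, "tx": 0, "ty": 0, "tz": 0.008, "roll": 0}, {"jaw": 255, "tx": 0, "ty": 0, "tz": 0.008, "roll": 0}, {"jaw": 100, "tx": 0, "ty": 0, "tz": 0.01, "roll": 0}, {"jaw": 0, "tx": 0, "ty": 0, "tz": 0.01, "roll": 0}, {"jaw": 0, "tx": 0, "ty": 0, "tz": 0.01, "roll": 0}, {"jaw": 0, "tx": 0, "ty": 0, "tz": 0.01, "roll": 0}, {"jaw": 0, "tx": 0, "ty": 0, "tz": 0.01, "roll": 0}, {"jaw": 0, "tx": 0, "ty": 0, "tz": 0.01, "roll": 0}])

```text
time: 6.55
tcp_pos: [0.536, 0.0062, 0.039]
tool_rot: [-180.0, -0.0, 155.8]
force: [-0.1, 0.5, -0.2]
gripper_width: 0.0855
finger_force: 0.0
```

arm_command(moves=[{"jaw": 0, "tx": 0, "ty": 0, "tz": 0.2, "roll": 0}, {"jaw": 0, "tx": 0, "ty": 0, "tz": 0.45, "roll": 0}, {"jaw": 0, "tx": 0, "ty": 0, "tz": 0.7, "roll": 0}, {"jaw": 0, "tx": 0, "ty": 0, "tz": 0.89, "roll": 0}, {"jaw": 0, "tx": 0, "ty": 0, "tz": 0.89, "roll": 0}, {"jaw": 0, "tx": 0, "ty": 0, "tz": 0.89, "roll": 0}, {"jaw": 0, "tx": 0, "ty": 0, "tz": 0.89, "roll": 0}])

```text
time: 7.13
tcp_pos: [0.5357, 0.0063, 0.172]
tool_rot: [-180.0, -0.1, 155.8]
force: [-0.1, 0.3, -0.8]
gripper_width: 0.0856
finger_force: 0.0
```

```bash
python3 - <<'E'
from h import *
im,c,hsv=wshot("w4")
for col in("red","blue"):
    for a,uv,p in marks(c,hsv,col):
        if 200<uv[0]<430: print(col,a,uv,p.round(4))
K,T=c
uv=proj(c,[[.5363,.0065,.048]])[0];print("expected disc top",uv)
g=im.max(2);m=(g<60);
for b in blobs(m,1500):
    print(cv2.contourArea(b),cv2.boundingRect(b),np.round(planecirc(c,cv2.convexHull(b),.048),4))
u,v=uv.astype(int);cv2.imwrite("pics/w4c.png",cv2.resize(im[max(0,v-100):v+100,u-120:u+120],None,fx=3,fy=3))
E
```

```text
t 7.13 tcp [0.5357 0.0063 0.172 ] [-1.7998e+02 -5.0000e-02  1.5583e+02] f [-0.1  0.3 -0.8]
red 69.0 [313.  114.6] [0.4757 0.0242]
red 44.0 [384.2 208.3] [0.5819 0.0498]
red 42.5 [271.4 222.7] [ 0.551  -0.0547]
red 35.0 [399.6 201.6] [0.5816 0.0656]
blue 67.5 [280.  128.9] [ 0.4748 -0.0075]
blue 56.5 [390.9 176.3] [0.5552 0.0667]
blue 48.0 [297.6 241.2] [ 0.5789 -0.04  ]
expected disc top [323.01140882 190.60113909]
44106.5 (1, 257, 639, 143) [ 0.9181 -0.1512  0.3826]
6014.5 (278, 135, 90, 88) [0.5277 0.0101 0.0382]
4456.5 (0, 179, 59, 113) [ 0.4507 -0.2749  0.0553]
```

View pics/w4c.png

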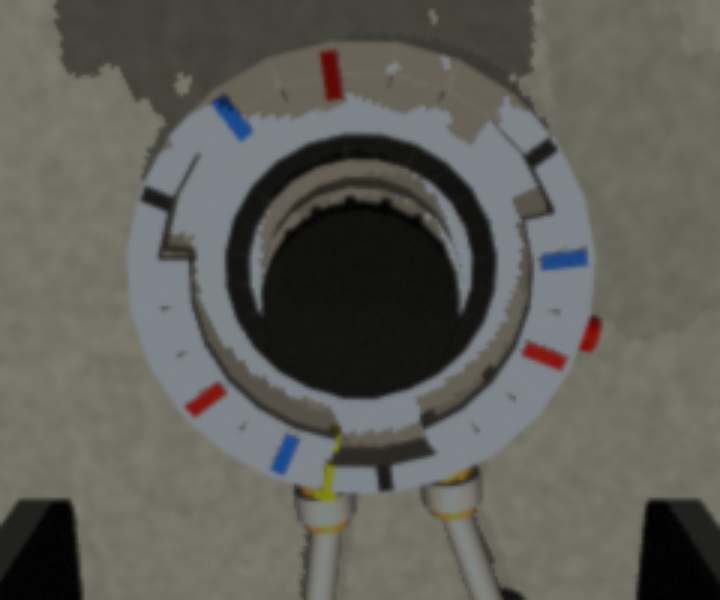

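The carbon disc lies level on the plate: crop extents x 263–462, lower edge at y≈397. I'll check its centring numerically and then move on to the white disc.

```bash
python3 - <<'E'
from h import *
s=read_state();c=cam("wrist",s)
t=np.linspace(0,2*np.pi,181)
for z in(.048,.032):
    q=proj(c,np.c_[.5363+.029*np.cos(t),.0065+.029*np.sin(t),0*t+z]);print(z,"crop extents",(q.min(0)-[203,90])*3,(q.max(0)-[203,90])*3)
E
```

```text
0.048 crop extents [259.77277247 205.04006089] [461.76870203 399.3174861 ]
0.032 crop extents [264.96099999 195.41917786] [456.36794794 380.36611563]
```

arm_command(moves=[{"jaw": 0, "tx": 0.79, "ty": -1, "tz": -0.3, "roll": 0}, {"jaw": 0, "tx": 0.79, "ty": -1, "tz": -0.3, "roll": 0}, {"jaw": 0, "tx": 0.79, "ty": -1, "tz": -0.3, "roll": 0}, {"jaw": 0, "tx": 0.79, "ty": -1, "tz": -0.3, "roll": 0}, {"jaw": 0, "tx": 0.79, "ty": -1, "tz": -0.3, "roll": 0}, {"jaw": 0, "tx": 0.79, "ty": -1, "tz": -0.3, "roll": 0}, {"jaw": 0, "tx": 0.79, "ty": -1, "tz": -0.3, "roll": 0}, {"jaw": 0, "tx": 0.79, "ty": -1, "tz": -0.3, "roll": 0}])

```text
time: 7.85
tcp_pos: [0.6533, -0.1431, 0.1255]
tool_rot: [-180.0, -0.2, 155.8]
force: [0.2, 0.5, 0.1]
gripper_width: 0.0853
finger_force: 0.0
```

```bash
python3 - <<'E'
from h import *
im,c,hsv=wshot("w5")
m=(hsv[...,1]<45)&(hsv[...,2]>150);m[260:]=0
for b in blobs(m,800):
    h=b.reshape(-1,2);lo=h[h[:,1]>h[:,1].mean()]
    print(cv2.contourArea(b),cv2.boundingRect(b),np.round(planecirc(c,cv2.convexHull(b),.016),4),"lower",np.round(planecirc(c,lo,.016),4))
E
```

```text
t 7.85 tcp [ 0.6533 -0.1431  0.1255] [-180.     -0.24  155.81] f [0.2 0.5 0.1]
```

```bash
python3 - <<'E'
from h import *
im=cv2.imread("pics/w5.png");hsv=cv2.cvtColor(im,cv2.COLOR_BGR2HSV);c=cam("wrist")
uv=proj(c,[[.655,-.147,.016]])[0].astype(int);print(uv,hsv[uv[1],uv[0]],hsv[uv[1]-60,uv[0]],hsv[uv[1],uv[0]+70])
ok=(np.abs(hsv.astype(int)-hsv[uv[1],uv[0]])<[181,22,45]).all(2);ok[270:]=0
for b in blobs(ok,800):
    h=b.reshape(-1,2);lo=h[h[:,1]>h[:,1].mean()]
    print(cv2.contourArea(b),cv2.boundingRect(b),np.round(planecirc(c,cv2.convexHull(b),.016),4),"lower",np.round(planecirc(c,lo,.016),4))
E
```

```text
[318 198] [104  24 136] [ 28  29 116] [ 30  29 105]
112866.0 (0, 0, 640, 270) [ 0.6123 -0.1422  0.2374] lower [ 0.6084 -0.1742  0.1675]
7738.5 (522, 152, 118, 118) [0.7694 0.0567 0.06  ] lower [0.7772 0.0556 0.0437]
2505.5 (429, 209, 93, 61) [ 0.7437 -0.0387  0.0349] lower [ 0.7474 -0.0531  0.0228]
```

Hue separates the white disc (104) from the counter (28).

```bash
python3 - <<'E'
from h import *
im=cv2.imread("pics/w5.png");hsv=cv2.cvtColor(im,cv2.COLOR_BGR2HSV);c=cam("wrist")
m=(hsv[...,0]>70)&(hsv[...,0]<140)&(hsv[...,2]>80);m[270:]=0
m=cv2.morphologyEx(m.astype(np.uint8),cv2.MORPH_OPEN,np.ones((3,3)))
for b in blobs(m,800):
    h=b.reshape(-1,2);lo=h[h[:,1]>h[:,1].mean()]
    print(cv2.contourArea(b),cv2.boundingRect(b),np.round(planecirc(c,cv2.convexHull(b),.016),4),"lower",np.round(planecirc(c,lo,.016),4))
E
```

```text
3673.5 (550, 210, 90, 60) [0.7877 0.0521 0.0439] lower [0.7911 0.0659 0.032 ]
3639.0 (363, 0, 145, 67) [ 0.5479 -0.0107  0.0506] lower [ 0.5675 -0.0256  0.0269]
3435.5 (282, 169, 68, 65) [ 0.657  -0.1507  0.0284] lower [ 0.657  -0.1507  0.028 ]
2798.0 (523, 158, 112, 56) [0.7518 0.0478 0.0462] lower [0.7293 0.0596 0.0393]
2208.5 (465, 0, 90, 68) [0.5921 0.0257 0.0259] lower [0.6035 0.0147 0.015 ]
1558.0 (429, 214, 71, 56) [ 0.7409 -0.0462  0.0307] lower [ 0.748  -0.0576  0.0196]
```

The ceramic disc is at (0.657, -0.151), so I'm picking it up.

arm_command(moves=[{"jaw": 0, "tx": 0.02, "ty": -0.047, "tz": -0.25, "roll": 0}, {"jaw": 0, "tx": 0.02, "ty": -0.047, "tz": -0.5, "roll": 0}, {"jaw": 0, "tx": 0.02, "ty": -0.047, "tz": -0.7, "roll": 0}, {"jaw": 0, "tx": 0.02, "ty": -0.047, "tz": -0.82, "roll": 0}, {"jaw": 0, "tx": 0.02, "ty": -0.047, "tz": -0.82, "roll": 0}, {"jaw": 0, "tx": 0.02, "ty": -0.047, "tz": -0.82, "roll": 0}, {"jaw": 0, "tx": 0.02, "ty": -0.047, "tz": -0.82, "roll": 0}])

```text
time: 8.48
tcp_pos: [0.659, -0.1505, 0.0071]
tool_rot: [180.0, 0.2, 155.9]
force: [0.2, -0.8, 0.3]
gripper_width: 0.0855
finger_force: 0.0
```

arm_command(moves=[{"jaw": 255, "tx": 0, "ty": 0, "tz": 0, "roll": 0}, {"jaw": 255, "tx": 0, "ty": 0, "tz": 0, "roll": 0}, {"jaw": 255, "tx": 0, "ty": 0, "tz": 0, "roll": 0}, {"jaw": 255, "tx": 0, "ty": 0, "tz": 0, "roll": 0}, {"jaw": 255, "tx": 0, "ty": 0, "tz": 0, "roll": 0}, {"jaw": 255, "tx": 0, "ty": 0, "tz": 0, "roll": 0}, {"jaw": 255, "tx": 0, "ty": 0, "tz": 0, "roll": 0}, {"jaw": 255, "tx": 0, "ty": 0, "tz": 0, "roll": 0}])

```text
time: 9.15
tcp_pos: [0.6594, -0.1512, 0.0077]
tool_rot: [180.0, 0.2, 155.8]
force: [-1.5, 1.6, 6.7]
gripper_width: 0.0553
finger_force: 40.7
```

arm_command(moves=[{"jaw": 255, "tx": 0, "ty": 0, "tz": 0.2, "roll": 0}, {"jaw": 255, "tx": 0, "ty": 0, "tz": 0.45, "roll": 0}, {"jaw": 255, "tx": 0, "ty": 0, "tz": 0.7, "roll": 0}, {"jaw": 255, "tx": 0, "ty": 0, "tz": 0.9, "roll": 0}, {"jaw": 255, "tx": 0, "ty": 0, "tz": 0.9, "roll": 0}])

```text
time: 9.57
tcp_pos: [0.6627, -0.1525, 0.1502]
tool_rot: [179.9, 0.9, 155.8]
force: [1.5, -0.0, 0.0]
gripper_width: 0.0557
finger_force: 42.5
```

arm_command(moves=[{"jaw": 255, "tx": -0.78, "ty": 1, "tz": 0, "roll": 0}, {"jaw": 255, "tx": -0.78, "ty": 1, "tz": 0, "roll": 0}, {"jaw": 255, "tx": -0.78, "ty": 1, "tz": 0, "roll": 0}, {"jaw": 255, "tx": -0.78, "ty": 1, "tz": 0, "roll": 0}, {"jaw": 255, "tx": -0.78, "ty": 1, "tz": 0, "roll": 0}, {"jaw": 255, "tx": -0.78, "ty": 1, "tz": 0, "roll": 0}, {"jaw": 255, "tx": -0.78, "ty": 1, "tz": 0, "roll": 0}, {"jaw": 255, "tx": -0.78, "ty": 1, "tz": 0, "roll": 0}])

```text
time: 10.23
tcp_pos: [0.5416, -0.0013, 0.1405]
tool_rot: [180.0, 0.1, 155.8]
force: [0.6, -0.4, -0.1]
gripper_width: 0.0555
finger_force: 42.5
```

```bash
python3 - <<'E'
from h import *
im,c,hsv=wshot("w6");s=read_state();print(s["gripper_width"],s["finger_force"])
E
```

```text
t 10.23 tcp [ 0.5416 -0.0013  0.1405] [1.7999e+02 1.1000e-01 1.5585e+02] f [ 0.6 -0.4 -0.1]
0.055379355456306956 42.5403356552124
```

View pics/w6.png

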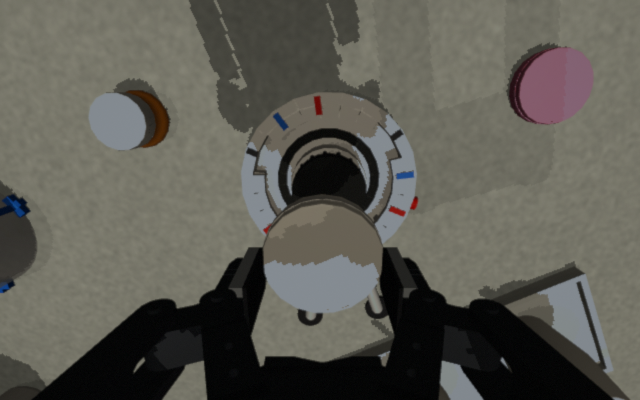

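The ceramic disc is held the same way (centre about (322,258)), over the base. Lowering it onto the carbon disc.

arm_command(moves=[{"jaw": 255, "tx": -0.03, "ty": 0.047, "tz": 0, "roll": 0}, {"jaw": 255, "tx": -0.03, "ty": 0.047, "tz": -0.2, "roll": 0}, {"jaw": 255, "tx": -0.03, "ty": 0.047, "tz": -0.4, "roll": 0}, {"jaw": 255, "tx": -0.03, "ty": 0.047, "tz": -0.5, "roll": 0}, {"jaw": 255, "tx": -0.03, "ty": 0.047, "tz": -0.55, "roll": 0}, {"jaw": 255, "tx": -0.03, "ty": 0.047, "tz": -0.56, "roll": 0}, {"jaw": 255, "tx": -0.03, "ty": 0.047, "tz": -0.56, "roll": 0}, {"jaw": 255, "tx": -0.03, "ty": 0.047, "tz": -0.56, "roll": 0}])

```text
time: 10.95
tcp_pos: [0.537, 0.0058, 0.0563]
tool_rot: [180.0, 0.1, 155.8]
force: [-0.1, -0.8, -0.3]
gripper_width: 0.0553
finger_force: 42.6
```

arm_command(moves=[{"jaw": 255, "tx": 0, "ty": 0, "tz": -0.005, "roll": 0}, {"jaw": 255, "tx": 0, "ty": 0, "tz": -0.005, "roll": 0}, {"jaw": 255, "tx": 0, "ty": 0, "tz": -0.005, "roll": 0}, {"jaw": 255, "tx": 0, "ty": 0, "tz": -0.005, "roll": 0}])

```text
time: 11.28
tcp_pos: [0.537, 0.0059, 0.0558]
tool_rot: [180.0, 0.1, 155.8]
force: [-1.0, -0.6, 3.9]
gripper_width: 0.0555
finger_force: 43.0
```

arm_command(moves=[{"jaw": 100, "tx": 0, "ty": 0, "tz": 0.003, "roll": 0}, {"jaw": 0, "tx": 0, "ty": 0, "tz": 0.003, "roll": 0}, {"jaw": 0, "tx": 0, "ty": 0, "tz": 0.003, "roll": 0}, {"jaw": 0, "tx": 0, "ty": 0, "tz": 0.003, "roll": 0}, {"jaw": 0, "tx": 0, "ty": 0, "tz": 0.003, "roll": 0}, {"jaw": 0, "tx": 0, "ty": 0, "tz": 0.003, "roll": 0}])

```text
time: 11.78
tcp_pos: [0.536, 0.0063, 0.0553]
tool_rot: [-180.0, -0.0, 155.8]
force: [0.7, -0.0, -0.4]
gripper_width: 0.0856
finger_force: 0.0
```

arm_command(moves=[{"jaw": 0, "tx": 0, "ty": 0, "tz": 0.2, "roll": 0}, {"jaw": 0, "tx": 0, "ty": 0, "tz": 0.45, "roll": 0}, {"jaw": 0, "tx": 0, "ty": 0, "tz": 0.7, "roll": 0}, {"jaw": 0, "tx": 0, "ty": 0, "tz": 0.9, "roll": 0}, {"jaw": 0, "tx": 0, "ty": 0, "tz": 0.9, "roll": 0}, {"jaw": 0, "tx": 0, "ty": 0, "tz": 0.9, "roll": 0}, {"jaw": 0, "tx": 0, "ty": 0, "tz": 0.9, "roll": 0}])

```text
time: 12.37
tcp_pos: [0.5357, 0.0063, 0.1898]
tool_rot: [-180.0, -0.0, 155.8]
force: [-0.3, 0.0, -0.4]
gripper_width: 0.0856
finger_force: 0.0
```

```bash
python3 - <<'E'
from h import *
im,c,hsv=wshot("w7")
for col in("red","blue"):
    M=[(a,uv,p) for a,uv,p in marks(c,hsv,col) if np.hypot(*(p-[.5363,.0065]))<.07]
    P=np.array([m[2] for m in M]);print(col,len(M),P.mean(0).round(4),[np.degrees(np.arctan2(*(p-P.mean(0))[::-1])).round(1) for p in P])
u,v=proj(c,[[.5363,.0065,.064]])[0].astype(int)
t=np.linspace(0,2*np.pi,181)
q=proj(c,np.c_[.5363+.029*np.cos(t),.0065+.029*np.sin(t),0*t+.064]);o=[u-120,v-100]
print("crop extents",(q.min(0)-o)*3,(q.max(0)-o)*3)
cv2.imwrite("pics/w7c.png",cv2.resize(im[max(0,v-100):v+100,u-120:u+120],None,fx=3,fy=3))
E
```

```text
t 12.37 tcp [0.5357 0.0063 0.1898] [-1.7999e+02 -5.0000e-02  1.5583e+02] f [-0.3  0.  -0.4]
red 3 [0.5363 0.0063] [np.float64(163.6), np.float64(-76.4), np.float64(43.6)]
blue 3 [0.5363 0.0063] [np.float64(-167.4), np.float64(72.6), np.float64(-47.4)]
crop extents [262.79334788 200.64508833] [463.13982616 393.55648825]
```

View pics/w7c.png

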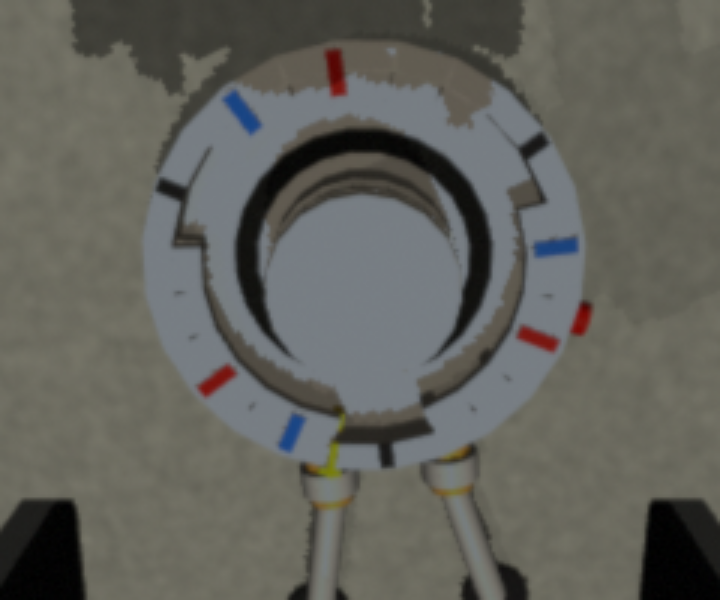

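The ceramic disc sits level and centred: x 265–463 and top y 195, against 263–463 and 200 expected. Now I go to the cap.

arm_command(moves=[{"jaw": 0, "tx": -0.35, "ty": -1, "tz": 0.1, "roll": 0}, {"jaw": 0, "tx": -0.35, "ty": -1, "tz": 0.1, "roll": 0}, {"jaw": 0, "tx": -0.35, "ty": -1, "tz": 0.1, "roll": 0}, {"jaw": 0, "tx": -0.35, "ty": -1, "tz": 0.1, "roll": 0}, {"jaw": 0, "tx": -0.35, "ty": -1, "tz": 0.1, "roll": 0}])

```text
time: 12.83
tcp_pos: [0.4813, -0.1485, 0.2041]
tool_rot: [-179.9, -0.1, 155.6]
force: [0.1, 0.2, -0.1]
gripper_width: 0.0856
finger_force: 0.0
```

arm_command(moves=[{"jaw": 0, "tx": -0.2, "ty": -1, "tz": 0.1, "roll": 0}, {"jaw": 0, "tx": -0.2, "ty": -1, "tz": 0.1, "roll": 0}, {"jaw": 0, "tx": -0.2, "ty": -1, "tz": 0.1, "roll": 0}, {"jaw": 0, "tx": -0.2, "ty": -1, "tz": 0.1, "roll": 0}, {"jaw": 0, "tx": -0.2, "ty": -1, "tz": 0.1, "roll": 0}, {"jaw": 0, "tx": -0.2, "ty": -1, "tz": 0.1, "roll": 0}, {"jaw": 0, "tx": -0.2, "ty": -1, "tz": 0.1, "roll": 0}, {"jaw": 0, "tx": -0.2, "ty": -1, "tz": 0.1, "roll": 0}])

```text
time: 13.5
tcp_pos: [0.4536, -0.2921, 0.2192]
tool_rot: [179.9, -0.1, 155.9]
force: [-0.0, 0.1, -0.4]
gripper_width: 0.0853
finger_force: 0.0
```

```bash
python3 - <<'E'
from h import *
im,c,hsv=wshot("w8")
h,s,v=[hsv[...,i].astype(int) for i in range(3)]
m=((h>100)&(h<125)&(s>110)&(v>50))
for b in blobs(m,15):
    M=cv2.moments(b);uv=(M["m10"]/M["m00"],M["m01"]/M["m00"]);print(cv2.contourArea(b),cv2.boundingRect(b),np.round(uv,1),"z.1",ray(c,uv,.102)[0][:2].round(4),"z0",ray(c,uv,.0035)[0][:2].round(4))
cv2.imwrite("pics/w8c.png",cv2.resize(im[40:300,160:480],None,fx=2.3,fy=2.3))
E
```

```text
t 13.5 tcp [ 0.4536 -0.2921  0.2192] [ 1.7993e+02 -1.3000e-01  1.5590e+02] f [-0.   0.1 -0.4]
3454.0 (262, 160, 70, 76) [296.6 195.3] z.1 [ 0.447  -0.3129] z0 [ 0.4706 -0.3324]
111.5 (333, 142, 15, 21) [340.7 150.7] z.1 [ 0.4276 -0.2641] z0 [ 0.4438 -0.2651]
61.0 (592, 69, 10, 15) [596.5  75.9] z.1 [ 0.4547 -0.0647] z0 [0.4812 0.0099]
49.5 (252, 149, 11, 14) [256.6 154.4] z.1 [ 0.4023 -0.3277] z0 [ 0.409  -0.3527]
44.5 (578, 177, 11, 13) [582.9 183.2] z.1 [ 0.5354 -0.0899] z0 [ 0.5926 -0.0249]
```

View pics/w8c.png

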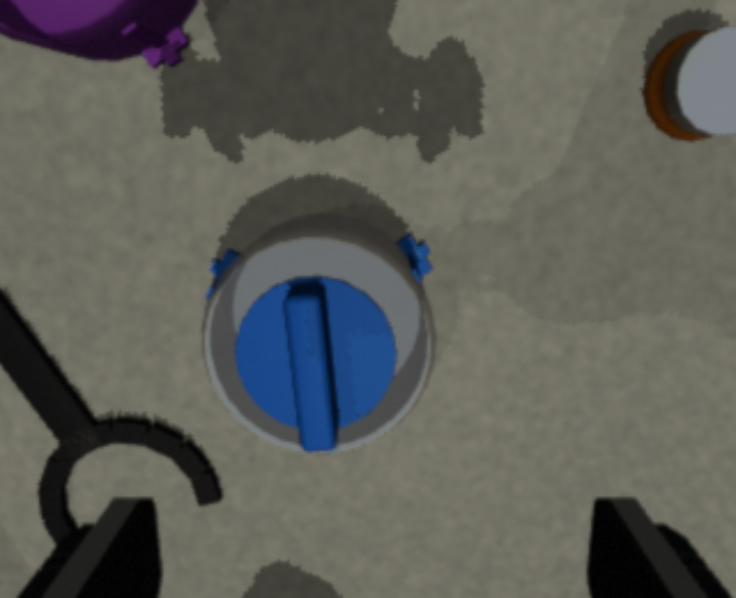

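The crop shows the bar's top face from (305,298) to (319,448) and two lugs at (416,256) and (225,268). These are enough to get its pose.

```bash
python3 - <<'E'
from h import *
c=cam("wrist")
f=lambda p:np.array(p)/2.3+[160,40]
C=np.array([[289,297],[323,295],[336,446],[303,450]])
for z in(.100,.102):
    P=ray(c,f(C),z)[:,:2];a=(P[0]+P[1])/2;b=(P[2]+P[3])/2
    print(z,"centre",P.mean(0).round(4),"len",np.hypot(*(b-a)).round(4),"w",np.hypot(*(P[0]-P[1])).round(4),np.hypot(*(P[2]-P[3])).round(4),"yaw",np.degrees(np.arctan2(*(b-a)[::-1])).round(2))
L=ray(c,f([[425,264],[215,280]]),.0035)[:,:2];d=L[0]-L[1];m=L.mean(0);n=np.array([d[1],-d[0]])/np.hypot(*d)
print("lugs",L.round(4),np.hypot(*d),"centre",(m+n*.028).round(4),"yaw",np.degrees(np.arctan2(n[1],n[0])))
im=cv2.imread("pics/w8.png");hsv=cv2.cvtColor(im,cv2.COLOR_BGR2HSV)
print(hsv[190,285:315,2],hsv[205,285:315,2],sep="\n")
# edges of bar by vertical dark line
x=cv2.Canny(im,50,120)[160:240,255:340]
for l in cv2.HoughLinesP(x,1,np.pi/360,25,minLineLength=25,maxLineGap=4)[:,0]:
    P=ray(c,[[l[0]+255,l[1]+160],[l[2]+255,l[3]+160]],.102)[:,:2];d=P[1]-P[0];print(l+[255,160,255,160],np.hypot(*d).round(3),(np.degrees(np.arctan2(d[1],d[0]))%180).round(1))
E
```

```text
0.1 centre [ 0.4537 -0.3168] len 0.0598 w 0.0123 0.0129 yaw -20.67
0.102 centre [ 0.4532 -0.3164] len 0.0593 w 0.0122 0.0128 yaw -20.67
lugs [[ 0.4502 -0.2628]
 [ 0.4153 -0.36  ]] 0.10332321096115417 centre [ 0.4591 -0.3209] yaw -19.73251020857378
[ 95 104 118 130 134 135 136 137 138 137 131 130 130 124 110  95  60  36
  52  95 128 131 131 131 132 132 132 135 140 141]
[139 129  97 105 121 133 135 136 138 139 140 141 141 141 137 127 111  88
  46  37  73 126 131 130 131 130 131 134 139 141]
[282 170 288 225] 0.049 159.9
[298 169 302 207] 0.033 160.5
[301 160 304 193] 0.028 159.9
[284 168 291 225] 0.051 160.8
[319 220 339 192] 0.03 122.0
[269 224 294 236] 0.024 38.0
```

arm_command(moves=[{"jaw": 0, "tx": 0, "ty": -0.15, "tz": 0.2, "roll": 0.022}, {"jaw": 0, "tx": 0, "ty": -0.15, "tz": 0.2, "roll": 0.022}, {"jaw": 0, "tx": 0, "ty": -0.15, "tz": 0.2, "roll": 0.022}, {"jaw": 0, "tx": 0, "ty": -0.15, "tz": 0.2, "roll": 0.022}, {"jaw": 0, "tx": 0, "ty": -0.15, "tz": 0.2, "roll": 0.022}, {"jaw": 0, "tx": 0, "ty": -0.15, "tz": 0.2, "roll": 0.022}])

```text
time: 14.05
tcp_pos: [0.4535, -0.3152, 0.2495]
tool_rot: [180.0, -0.1, 159.8]
force: [0.4, 0.2, -0.9]
gripper_width: 0.0854
finger_force: 0.0
```

```bash
python3 - <<'E'
from h import *
im,c,hsv=wshot("w9");s=read_state()
h,sa,v=[hsv[...,i].astype(int) for i in range(3)]
m=((h>100)&(h<125)&(sa>110)&(v>50))
for b in blobs(m,15)[:4]:
    M=cv2.moments(b);uv=(M["m10"]/M["m00"],M["m01"]/M["m00"]);print(cv2.contourArea(b),cv2.boundingRect(b),np.round(uv,1),"z0",ray(c,uv,.0035)[0][:2].round(4))
b=blobs(m,500)[0];x,y,w,hh=cv2.boundingRect(b)
print("bottom tip",b[b[:,0,1]>=y+hh-3][:,0].tolist())
u0=int(proj(c,[[.4534,-.3166,.102]])[0][0])
E=cv2.Canny(im,50,120)[y:y+hh,x:x+w]
for l in cv2.HoughLinesP(E,1,np.pi/360,20,minLineLength=20,maxLineGap=4)[:,0]:print(l+[x,y,x,y])
print("cols",u0);print([ (r,int(im[r,u0].max()),int(im[r,u0+2].max())) for r in range(y-8,y+hh+6)])
E
```

```text
t 14.05 tcp [ 0.4535 -0.3152  0.2495] [ 1.7995e+02 -9.0000e-02  1.5983e+02] f [ 0.4  0.2 -0.9]
3160.5 (288, 145, 64, 70) [319.6 176.9] z0 [ 0.4687 -0.3244]
81.0 (352, 133, 13, 18) [358.9 140.4] z0 [ 0.4429 -0.2644]
75.0 (275, 134, 13, 18) [280.5 141. ] z0 [ 0.411 -0.353]
45.5 (593, 83, 9, 12) [596.9  88.3] z0 [0.4809 0.0102]
bottom tip [[314, 212], [314, 213], [315, 213], [316, 213], [317, 213], [318, 214], [319, 214], [320, 214], [321, 213], [322, 213], [323, 213], [324, 213], [325, 213], [326, 212]]
[325 204 325 154]
[327 153 328 188]
[313 145 313 169]
[311 159 311 181]
[314 206 314 176]
[316 214 344 210]
cols 320
[(137, 114, 115), (138, 115, 115), (139, 115, 115), (140, 115, 115), (141, 115, 116), (142, 116, 116), (143, 113, 114), (144, 95, 95), (145, 80, 79), (146, 68, 63), (147, 44, 42), (148, 33, 34), (149, 34, 34), (150, 40, 40), (151, 71, 72), (152, 99, 101), (153, 120, 124), (154, 138, 139), (155, 142, 143), (156, 143, 143), (157, 142, 143), (158, 142, 143), (159, 134, 141), (160, 132, 135), (161, 132, 135), (162, 131, 134), (163, 131, 134), (164, 132, 133), (165, 132, 134),
[... 234 characters left out ...]
33), (180, 132, 133), (181, 132, 133), (182, 133, 133), (183, 133, 132), (184, 133, 133), (185, 133, 132), (186, 134, 133), (187, 140, 139), (188, 143, 143), (189, 144, 143), (190, 143, 143), (191, 143, 144), (192, 143, 144), (193, 143, 143), (194, 143, 143), (195, 143, 143), (196, 143, 142), (197, 143, 143), (198, 143, 142), (199, 143, 142), (200, 143, 141), (201, 143, 142), (202, 143, 142), (203, 142, 142), (204, 143, 142), (205, 142, 142), (206, 142, 142), (207, 142, 142), (208, 142, 142), (209, 141, 142), (210, 142, 142), (211, 141, 142), (212, 140, 139), (213, 124, 124), (214, 99, 107), (215, 108, 111), (216, 123, 123), (217, 132, 124), (218, 117, 116), (219, 119, 118), (220, 119, 117)]
```

```bash
python3 - <<'E'
from h import *
c=cam("wrist");s=read_state()
P=ray(c,[[319.7,151.8],[319.7,213.5]],.102);print(P,np.hypot(*(P[1]-P[0])[:2]),P.mean(0)-s["tcp_pos"],s["tcp_pos"])
L=ray(c,[[358.9,140.6],[280.5,140.8]],.006)[:,:2];d=L[0]-L[1];n=np.array([d[1],-d[0]])/np.hypot(*d);print(L.mean(0)+n*.028,np.hypot(*d))
E
```

```text
[[ 0.42505668 -0.30748815  0.102     ]
 [ 0.4807768  -0.32815793  0.102     ]] 0.05943038825462132 [-0.00062143 -0.0024652  -0.14760923] [ 0.45353816 -0.31535783  0.24960923]
[ 0.45297341 -0.31843969] 0.09358163110993728
```

arm_command(moves=[{"jaw": 0, "tx": -0.004, "ty": -0.017, "tz": -0.25, "roll": 0}, {"jaw": 0, "tx": -0.004, "ty": -0.017, "tz": -0.5, "roll": 0}, {"jaw": 0, "tx": -0.004, "ty": -0.017, "tz": -0.75, "roll": 0}, {"jaw": 0, "tx": -0.004, "ty": -0.017, "tz": -0.95, "roll": 0}, {"jaw": 0, "tx": -0.004, "ty": -0.017, "tz": -1, "roll": 0}, {"jaw": 0, "tx": -0.004, "ty": -0.017, "tz": -1, "roll": 0}])

```text
time: 14.6
tcp_pos: [0.4512, -0.3168, 0.0974]
tool_rot: [179.8, -0.4, 159.8]
force: [-1.0, 1.1, 1.0]
gripper_width: 0.0856
finger_force: 0.0
```

arm_command(moves=[{"jaw": 0, "tx": 0, "ty": 0, "tz": -0.08, "roll": 0}, {"jaw": 0, "tx": 0, "ty": 0, "tz": -0.158, "roll": 0}, {"jaw": 0, "tx": 0, "ty": 0, "tz": -0.158, "roll": 0}, {"jaw": 0, "tx": 0, "ty": 0, "tz": -0.158, "roll": 0}])

```text
time: 14.93
tcp_pos: [0.4533, -0.3189, 0.0771]
tool_rot: [-180.0, 0.0, 159.8]
force: [-0.5, -0.4, 0.2]
gripper_width: 0.0853
finger_force: 0.0
```

arm_command(moves=[{"jaw": 255, "tx": 0, "ty": 0, "tz": 0, "roll": 0}, {"jaw": 255, "tx": 0, "ty": 0, "tz": 0, "roll": 0}, {"jaw": 255, "tx": 0, "ty": 0, "tz": 0, "roll": 0}, {"jaw": 255, "tx": 0, "ty": 0, "tz": 0, "roll": 0}, {"jaw": 255, "tx": 0, "ty": 0, "tz": 0, "roll": 0}, {"jaw": 255, "tx": 0, "ty": 0, "tz": 0, "roll": 0}, {"jaw": 255, "tx": 0, "ty": 0, "tz": 0, "roll": 0}, {"jaw": 255, "tx": 0, "ty": 0, "tz": 0, "roll": 0}], squeeze=100)

```text
time: 15.6
tcp_pos: [0.4533, -0.3188, 0.077]
tool_rot: [180.0, 0.0, 159.8]
force: [-0.3, 1.9, 2.0]
gripper_width: 0.0124
finger_force: 97.5
```

arm_command(moves=[{"jaw": 255, "tx": 0, "ty": 0, "tz": 0, "roll": 0}, {"jaw": 255, "tx": 0, "ty": 0, "tz": 0, "roll": 0}, {"jaw": 255, "tx": 0, "ty": 0, "tz": 0, "roll": 0}, {"jaw": 255, "tx": 0, "ty": 0, "tz": 0, "roll": 0}])

```text
time: 15.93
tcp_pos: [0.4533, -0.3188, 0.077]
tool_rot: [180.0, 0.0, 159.8]
force: [-0.0, 2.5, 3.6]
gripper_width: 0.0123
finger_force: 97.7
```

arm_command(moves=[{"jaw": 255, "tx": 0, "ty": 0, "tz": 0.1, "roll": 0}, {"jaw": 255, "tx": 0, "ty": 0, "tz": 0.3, "roll": 0}, {"jaw": 255, "tx": 0, "ty": 0, "tz": 0.5, "roll": 0}, {"jaw": 255, "tx": 0, "ty": 0, "tz": 0.7, "roll": 0}, {"jaw": 255, "tx": 0, "ty": 0, "tz": 0.8, "roll": 0}, {"jaw": 255, "tx": 0, "ty": 0, "tz": 0.8, "roll": 0}])

```text
time: 16.43
tcp_pos: [0.4546, -0.3206, 0.2006]
tool_rot: [-179.8, 0.3, 159.8]
force: [1.4, -0.8, -3.3]
gripper_width: 0.0122
finger_force: 98.2
```

arm_command(moves=[{"jaw": 255, "tx": 0.25, "ty": 0.25, "tz": 0, "roll": 0.0156}, {"jaw": 255, "tx": 0.4, "ty": 0.5, "tz": 0, "roll": 0.0156}, {"jaw": 255, "tx": 0.4, "ty": 0.75, "tz": 0, "roll": 0.0156}, {"jaw": 255, "tx": 0.4, "ty": 1, "tz": 0, "roll": 0.0156}, {"jaw": 255, "tx": 0.4, "ty": 1, "tz": 0, "roll": 0.0156}])

```text
time: 16.85
tcp_pos: [0.5118, -0.1618, 0.1934]
tool_rot: [179.8, -0.4, 162.9]
force: [-0.1, -0.3, -3.4]
gripper_width: 0.0123
finger_force: 98.9
```

arm_command(moves=[{"jaw": 255, "tx": 0.15, "ty": 0.25, "tz": 0, "roll": 0}, {"jaw": 255, "tx": 0.15, "ty": 0.5, "tz": 0, "roll": 0}, {"jaw": 255, "tx": 0.15, "ty": 0.75, "tz": 0, "roll": 0}, {"jaw": 255, "tx": 0.15, "ty": 1, "tz": 0, "roll": 0}, {"jaw": 255, "tx": 0.15, "ty": 1, "tz": 0, "roll": 0}, {"jaw": 255, "tx": 0.15, "ty": 1, "tz": 0, "roll": 0}])

```text
time: 17.35
tcp_pos: [0.5342, -0.0169, 0.1943]
tool_rot: [-180.0, -0.2, 162.8]
force: [-0.4, -1.2, -4.6]
gripper_width: 0.0121
finger_force: 99.6
```

arm_command(moves=[{"jaw": 255, "tx": 0, "ty": 0.167, "tz": 0, "roll": 0}, {"jaw": 255, "tx": 0, "ty": 0.167, "tz": 0, "roll": 0}, {"jaw": 255, "tx": 0, "ty": 0.167, "tz": 0, "roll": 0}, {"jaw": 255, "tx": 0, "ty": 0.167, "tz": 0, "roll": 0}, {"jaw": 255, "tx": 0, "ty": 0.167, "tz": 0, "roll": 0}, {"jaw": 255, "tx": 0, "ty": 0.167, "tz": 0, "roll": 0}])

```text
time: 17.85
tcp_pos: [0.5355, 0.0051, 0.1964]
tool_rot: [-180.0, -0.0, 162.5]
force: [0.1, 0.2, -2.8]
gripper_width: 0.0119
finger_force: 99.8
```

```bash
python3 - <<'E'
from h import *
im,c,hsv=wshot("w10");s=read_state();print(s["gripper_width"],s["finger_force"],s["joint_positions"].round(1))
B=np.array([.5363,.0063])
for col in("red","blue"):
    for a,uv,p in marks(c,hsv,col):
        if 180<uv[0]<470: print(col,a,uv,p.round(4),"d",np.hypot(*(p-B)).round(4),"rim z",ray(c,uv,s["tcp_pos"][2]-.072)[0][:2].round(4))
E
```

```text
t 17.85 tcp [0.5355 0.0051 0.1964] [-1.7997e+02 -2.0000e-02  1.6252e+02] f [ 0.1  0.2 -2.8]
0.012385137726333605 99.76189613342285 [ -7.9   2.  103.   -0.   75.1 -80.4]
red 56.0 [323. 113.] [0.4762 0.0242] d 0.0627 rim z [0.4721 0.0253]
blue 9210.0 [322.7 249.4] [ 0.6115 -0.0188] d 0.0792 rim z [ 0.5647 -0.0041]
blue 232.0 [392.  169.8] [0.549  0.0732] d 0.0681 rim z [0.5219 0.0589]
blue 218.5 [254.4 169.5] [ 0.5075 -0.0571] d 0.0697 rim z [ 0.4936 -0.0304]
blue 48.5 [291.  122.2] [ 0.4752 -0.0074] d 0.0627 rim z [0.4714 0.0037]
blue 17.0 [241.4 194.1] [ 0.5273 -0.0791] d 0.0858 rim z [ 0.5072 -0.0454]
blue 14.5 [404.2 193.9] [0.577 0.079] d 0.0833 rim z [0.5412 0.0629]
```

The cap hangs centred and aligned (yaw -17.6°). Lowering it to just above the collar.

arm_command(moves=[{"jaw": 255, "tx": 0.008, "ty": 0, "tz": -0.1, "roll": 0}, {"jaw": 255, "tx": 0.008, "ty": 0, "tz": -0.25, "roll": 0}, {"jaw": 255, "tx": 0.008, "ty": 0, "tz": -0.4, "roll": 0}, {"jaw": 255, "tx": 0.008, "ty": 0, "tz": -0.52, "roll": 0}, {"jaw": 255, "tx": 0.008, "ty": 0, "tz": -0.58, "roll": 0}, {"jaw": 255, "tx": 0.008, "ty": 0, "tz": -0.59, "roll": 0}, {"jaw": 255, "tx": 0.008, "ty": 0, "tz": -0.59, "roll": 0}, {"jaw": 255, "tx": 0.008, "ty": 0, "tz": -0.59, "roll": 0}])

```text
time: 18.57
tcp_pos: [0.5378, 0.0059, 0.1096]
tool_rot: [180.0, 0.1, 162.6]
force: [0.3, 0.3, -2.5]
gripper_width: 0.0122
finger_force: 99.7
```

arm_command(moves=[{"jaw": 255, "tx": 0, "ty": 0, "tz": -0.01, "roll": 0}, {"jaw": 255, "tx": 0, "ty": 0, "tz": -0.02, "roll": 0}, {"jaw": 255, "tx": 0, "ty": 0, "tz": -0.03, "roll": 0}, {"jaw": 255, "tx": 0, "ty": 0, "tz": -0.04, "roll": 0}, {"jaw": 255, "tx": 0, "ty": 0, "tz": -0.05, "roll": 0}, {"jaw": 255, "tx": 0, "ty": 0, "tz": -0.05, "roll": 0}])

```text
time: 19.07
tcp_pos: [0.5366, 0.0063, 0.1005]
tool_rot: [-180.0, -0.0, 162.6]
force: [-1.3, -0.0, -3.2]
gripper_width: 0.0122
finger_force: 99.7
```

```bash
python3 - <<'E'
from h import *
s=read_state();print({k:np.round(s[k],4) for k in("time","tcp_pos","tool_rot","force","ft_torque")})
E
```

```text
{'time': np.float64(19.0667), 'tcp_pos': array([0.5366, 0.0063, 0.1005]), 'tool_rot': array([-1.799961e+02, -3.210000e-02,  1.626003e+02]), 'force': array([-1.2971, -0.027 , -3.25  ]), 'ft_torque': array([-0.0093,  0.0102, -0.0093])}
```

arm_command(moves=[{"jaw": 255, "tx": 0, "ty": 0, "tz": -0.015, "roll": 0}, {"jaw": 255, "tx": 0, "ty": 0, "tz": -0.03, "roll": 0}, {"jaw": 255, "tx": 0, "ty": 0, "tz": -0.045, "roll": 0}, {"jaw": 255, "tx": 0, "ty": 0, "tz": -0.06, "roll": 0}, {"jaw": 255, "tx": 0, "ty": 0, "tz": -0.075, "roll": 0}, {"jaw": 255, "tx": 0, "ty": 0, "tz": -0.08, "roll": 0}, {"jaw": 255, "tx": 0, "ty": 0, "tz": -0.08, "roll": 0}])

```text
time: 19.65
tcp_pos: [0.5366, 0.0062, 0.0884]
tool_rot: [-180.0, -0.0, 162.6]
force: [-0.1, 0.0, -3.5]
gripper_width: 0.0125
finger_force: 99.7
```

arm_command(moves=[{"jaw": 255, "tx": 0, "ty": 0, "tz": -0.005, "roll": 0}, {"jaw": 255, "tx": 0, "ty": 0, "tz": -0.01, "roll": 0}, {"jaw": 255, "tx": 0, "ty": 0, "tz": -0.01, "roll": 0}, {"jaw": 255, "tx": 0, "ty": 0, "tz": -0.01, "roll": 0}])

```text
time: 19.98
tcp_pos: [0.5368, 0.0062, 0.0873]
tool_rot: [180.0, 0.0, 162.6]
force: [0.5, -0.4, -3.5]
gripper_width: 0.0123
finger_force: 99.7
```

```bash
python3 - <<'E'
from h import *
s=read_state();print({k:np.round(s[k],4) for k in("time","tcp_pos","tool_rot","force","ft_torque")})
E
```

```text
{'time': np.float64(19.9833), 'tcp_pos': array([0.5368, 0.0062, 0.0873]), 'tool_rot': array([1.799999e+02, 1.700000e-03, 1.626001e+02]), 'force': array([ 0.4964, -0.4469, -3.4844]), 'ft_torque': array([ 0.0032, -0.0232, -0.0129])}
```

Smooth so far; creeping down until there is contact.

arm_command(moves=[{"jaw": 255, "tx": 0, "ty": 0, "tz": -0.006, "roll": 0}, {"jaw": 255, "tx": 0, "ty": 0, "tz": -0.006, "roll": 0}, {"jaw": 255, "tx": 0, "ty": 0, "tz": -0.006, "roll": 0}])

```text
time: 20.23
tcp_pos: [0.5371, 0.0064, 0.0871]
tool_rot: [180.0, 0.0, 162.6]
force: [-1.9, 1.7, 2.6]
gripper_width: 0.0122
finger_force: 100.5
```

arm_command(moves=[{"jaw": 255, "tx": 0, "ty": 0, "tz": -0.006, "roll": 0}, {"jaw": 255, "tx": 0, "ty": 0, "tz": -0.006, "roll": 0}, {"jaw": 255, "tx": 0, "ty": 0, "tz": -0.006, "roll": 0}])

```text
time: 20.48
tcp_pos: [0.5371, 0.0065, 0.087]
tool_rot: [180.0, 0.0, 162.6]
force: [-6.9, 2.8, 10.2]
gripper_width: 0.0121
finger_force: 101.7
```

Home: contact exactly at TCP 0.087, i.e. rim at 10 mm. Now turning clockwise slowly.

arm_command(moves=[{"jaw": 255, "tx": 0, "ty": 0, "tz": 0.004, "roll": -0.015}, {"jaw": 255, "tx": 0, "ty": 0, "tz": 0.004, "roll": -0.03}, {"jaw": 255, "tx": 0, "ty": 0, "tz": 0.004, "roll": -0.045}, {"jaw": 255, "tx": 0, "ty": 0, "tz": 0.004, "roll": -0.06}, {"jaw": 255, "tx": 0, "ty": 0, "tz": 0.004, "roll": -0.075}, {"jaw": 255, "tx": 0, "ty": 0, "tz": 0.004, "roll": -0.09}, {"jaw": 255, "tx": 0, "ty": 0, "tz": 0.004, "roll": -0.1}, {"jaw": 255, "tx": 0, "ty": 0, "tz": 0.004, "roll": -0.1}])

```text
time: 21.15
tcp_pos: [0.5384, 0.0062, 0.0872]
tool_rot: [179.9, 0.2, 144.6]
force: [2.4, 0.6, 3.5]
gripper_width: 0.0119
finger_force: 100.6
```

```bash
python3 - <<'E'
from h import *
s=read_state();print({k:np.round(s[k],4) for k in("time","tcp_pos","tool_rot","force","ft_torque","gripper_width")})
E
```

```text
{'time': np.float64(21.15), 'tcp_pos': array([0.5384, 0.0062, 0.0872]), 'tool_rot': array([1.799009e+02, 1.742000e-01, 1.445854e+02]), 'force': array([2.3511, 0.5691, 3.5266]), 'ft_torque': array([ 0.246 , -0.2431,  0.3336]), 'gripper_width': np.float64(0.0119)}
```

arm_command(moves=[{"jaw": 255, "tx": 0, "ty": 0, "tz": 0, "roll": -0.015}, {"jaw": 255, "tx": 0, "ty": 0, "tz": 0, "roll": -0.03}, {"jaw": 255, "tx": 0, "ty": 0, "tz": 0, "roll": -0.045}, {"jaw": 255, "tx": 0, "ty": 0, "tz": 0, "roll": -0.06}, {"jaw": 255, "tx": 0, "ty": 0, "tz": 0, "roll": -0.0667}, {"jaw": 255, "tx": 0, "ty": 0, "tz": 0, "roll": -0.0667}, {"jaw": 255, "tx": 0, "ty": 0, "tz": 0, "roll": -0.0667}, {"jaw": 255, "tx": 0, "ty": 0, "tz": 0, "roll": -0.0667}])

```text
time: 21.82
tcp_pos: [0.5384, 0.0059, 0.0872]
tool_rot: [179.9, 0.2, 132.7]
force: [5.9, -0.0, 4.5]
gripper_width: 0.012
finger_force: 101.0
```

```bash
python3 - <<'E'
from h import *
im,c,hsv=wshot("w11");s=read_state();print(s["ft_torque"].round(3),s["finger_force"])
B=np.array([.5363,.0063])
for col,z in(("red",.026),("blue",.026)):
    for a,uv,p in marks(c,hsv,col):
        d=p-B
        if np.hypot(*d)<.1: print(col,a,uv,"r",np.hypot(*d).round(4),"ang",np.degrees(np.arctan2(d[1],d[0])).round(1))
y=(hsv[...,0]>22)&(hsv[...,0]<38)&(hsv[...,1]>150)
for n in("top",):
    im=eyes.snapshot(n);cv2.imwrite("pics/top1.png",im);c=cam(n);hs=cv2.cvtColor(im,cv2.COLOR_BGR2HSV)
    for col in("red","blue"):
        for a,uv,p in marks(c,hs,col,a0=1):
            d=p-B
            if np.hypot(*d)<.1: print(n,col,a,uv,"r",np.hypot(*d).round(4),"ang",np.degrees(np.arctan2(d[1],d[0])).round(1))
E
```

```text
t 21.82 tcp [0.5384 0.0059 0.0872] [1.7988e+02 1.6000e-01 1.3267e+02] f [ 5.9 -0.   4.5]
[-0.116 -0.748  0.528] 100.98980784416199
red 152.0 [267.6 131.4] r 0.0631 ang 163.7
red 92.5 [431.1 192.9] r 0.0749 ang 53.4
red 66.5 [416.4 211.4] r 0.065 ang 43.5
blue 9218.0 [322.6 249.5] r 0.0274 ang -43.6
blue 132.5 [404.8 167. ] r 0.0632 ang 72.4
blue 124.0 [235.1 167. ] r 0.063 ang -167.3
blue 114.0 [257.2 169.5] r 0.0503 ang -173.7
blue 28.5 [382.9 166.2] r 0.0516 ang 80.8
blue 23.0 [403.2 192.7] r 0.0569 ang 57.0
blue 17.5 [240.9 194.9] r 0.0538 ang -151.0
top red 1545.5 [291.5 162.7] r 0.0776 ang 17.9
top red 3.5 [292.  210.2] r 0.063 ang 160.9
top blue 19.5 [297.5 195.7] r 0.0198 ang 162.5
top blue 5.0 [302.6 206. ] r 0.0481 ang -169.8
top blue 1.5 [303.4 211.2] r 0.0629 ang -169.9
```

The cap is level with the blue marks, lagging the hand by perhaps 0.7°. I'll trim that and hold.

arm_command(moves=[{"jaw": 255, "tx": 0, "ty": 0, "tz": 0, "roll": -0.004}, {"jaw": 255, "tx": 0, "ty": 0, "tz": 0, "roll": -0.004}, {"jaw": 255, "tx": 0, "ty": 0, "tz": 0, "roll": -0.004}, {"jaw": 255, "tx": 0, "ty": 0, "tz": 0, "roll": -0.004}, {"jaw": 255, "tx": 0, "ty": 0, "tz": 0, "roll": -0.004}, {"jaw": 255, "tx": 0, "ty": 0, "tz": 0, "roll": -0.004}, {"jaw": 255, "tx": 0, "ty": 0, "tz": 0, "roll": -0.004}, {"jaw": 255, "tx": 0, "ty": 0, "tz": 0, "roll": -0.004}])

```text
time: 22.58
tcp_pos: [0.5383, 0.0058, 0.0871]
tool_rot: [179.9, 0.2, 132.0]
force: [5.5, -0.3, 4.5]
gripper_width: 0.0118
finger_force: 101.2
```

```bash
python3 - <<'E'
from h import *
im,c,hsv=wshot("w12");s=read_state();print(s["ft_torque"].round(3),s["finger_force"],s["gripper_width"])
B=np.array([.5363,.0063])
for a,uv,p in marks(c,hsv,"blue"):
    d=p-B
    if np.hypot(*d)<.1: print(a,uv,"r",np.hypot(*d).round(4),"ang",np.degrees(np.arctan2(d[1],d[0])).round(1))
# yellow valve pointer angle, before (w7) and now
y=(hsv[...,0]>20)&(hsv[...,0]<38)&(hsv[...,1]>160)&(hsv[...,2]>70)
for b in blobs(y,4):
    q=ray(c,b.reshape(-1,2).mean(0),.026)[0][:2]-B;print("yellow",cv2.contourArea(b),np.hypot(*q).round(3),np.degrees(np.arctan2(q[1],q[0])).round(1))
E
```

```text
t 22.58 tcp [0.5383 0.0058 0.0871] [1.7989e+02 1.6000e-01 1.3195e+02] f [ 5.5 -0.3  4.5]
[-0.26  -0.712  0.62 ] 101.1533796787262 0.012239774920844076
8571.0 [322.8 252.6] r 0.0298 ang -44.5
129.5 [404.5 165.8] r 0.0632 ang 72.5
125.0 [234.9 168. ] r 0.0629 ang -167.4
111.0 [257.1 169.6] r 0.0504 ang -174.3
31.5 [382.9 166.3] r 0.0516 ang 80.1
24.0 [403.1 192.5] r 0.0568 ang 56.5
17.5 [240.7 195.3] r 0.054 ang -151.4
```

```bash
python3 -c "
from station import bot
print(bot.close_job())"
```

```text
the job is handed in; nothing more can be done
None
```

The filter is reloaded and handed in at about 22.6 s: carbon disc, ceramic disc on top, cap fully home and held gripped at the blue marks, about 30° clockwise; I could not read the valve pointer to confirm the angle.

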